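# Lock the keyhole cover onto the small-parts box

## Task

Close the small-parts box in the tray so that its tip caps cannot come out in the steriliser: take the cover plate with the bridge handle out of the upright rack, lay it over the box so that its two keyholes drop over the box's headed studs, and slide it home until it is locked under both stud heads. Leave it flat on the box and let go; leave the knobbed cover in the rack and the dish and the clamp where they are.

Things in the scene. Friction and masses are not known exactly. Their poses are not given: they have to be found in the camera images.
- cover_plate: Perforated steel cover, 84 (x) by 140 (y) mm, 4 mm sheet with an 8 mm thick rim (10 mm wide on the long edges, raised on the handle side; underside flat), 0.16 to 0.26 kg. Origin: centre of the underside; z out of the handle side. It starts on a long edge in a slot of the rack, z level and away from the robot, x straight down, upper edge 92 mm above the table.
- plate_handle (a point): Middle of the cover plate's bridge handle: a steel bar 10 mm wide (plate x), 52 mm long (plate y) and 12 mm high on two posts; this point is 28 mm above the plate's underside, the bar's top 34 mm. Same axes as the plate.
- keyhole_1 (a point): Centre, on the underside, of the cover plate's keyhole opening at x = 0, y = -54 mm: 17 mm across, with a slot 8.5 mm wide whose round end is centred 12 mm further towards the plate's +y. Same axes as the plate.
- keyhole_2 (a point): The same for the second keyhole, at x = 0, y = +42 mm: opening 17 mm, slot 8.5 mm wide running 12 mm towards the plate's +y. Same axes as the plate.
- tray: Steel tray, 160 (x) by 168 (y) by 20 mm high plus small side bails, does not move. Origin: centre of its underside, z up. The grey open small-parts box (66 by 54 mm) is clamped to rails on its floor, square to the tray and central in y, but anywhere up to 16 mm either way along the tray's x from the tray's middle: just where is not measured.
- box_middle (a point): Where the box's rim centre would be if it were clamped at the tray's middle; tray axes; 27 mm above the table, as are the box's rim and stud blocks. The box's two studs stand at y = +48 and -48 mm, both at the box's true x: neck 6 mm thick and 6 mm long, head 13 mm across, 5 mm high with bevelled edge, its flat top 38 mm above the table.
- rack: Steel wire rack, 158 (x) by 140 (y) mm, 39 mm high, does not move. Origin: centre of its underside on the table. Two upright slots, 12 mm wide, each hold one cover standing on a long edge 8 mm above the table; a cover is drawn out straight up by 40 mm or more. Between the rack and the dish, beyond the tray, the table is clear to lay a cover down.
- knob_cover: The other cover in the rack: same outline, thickness and stance, but a round black knob and no keyholes. Stays in its slot. Origin: centre of its underside, z out of the knob side.
- dish: White kidney dish, 56 by 148 by 33 mm, on the table to the right. Origin: centre of its underside. Bystander.
- clamp: Ring-handled clamp, 63 by 147 by 8 mm, lying on the table near the robot. Origin: centre of its underside. Bystander.

How it is judged:
By the outcome, as a careful person would: the job done as asked, in the order asked, and still so for the second after the job is handed in, with the robot touching nothing.
It also fails if it takes over 72 s, if anything falls off the work surface, if the arm or the gripper's body presses on something with over 40 N, if the wrist force passes 120 N, or if a joint passes its speed limit or range.

## Robot

A 6-joint arm with a two-finger parallel gripper is mounted at the origin on a cart in front of the work surface, level with it; the furniture and walls round the work are solid. World frame = base frame: x ahead of the robot, y to its left, z up, the work surface at z = 0. Lengths are in m, angles in degrees, forces in N, time in s.
With the tool pointing down it reaches from about 0.375 to 0.9 m from the base axis. Payload 3.1 kg.
Tool frame: the origin (TCP) lies on the centre line of the jaws, within the pads' length; the fingertips stand 8 mm ahead of it and the grasp point (between the pads) lies 11 mm behind it; z points along the fingers, y is the line along which they close (so a half turn about z gives the same grasp; the last joint's range is limited). The gripper opens to 87 mm and grips with 3 to 60 N. Pads are 19 mm wide; open, the fingers measure 117 mm over their backs; the gripper's body (75 mm by 190 mm) begins 51 mm behind the grasp point.
Start: joints at [54.803, 30.224, 82.088, -0, 67.689, -10.227], TCP at [0.264, 0.567, 0.231] pointing down, gripper open.
Joint ranges: [-176.69, 176.69], [-43.24, 126.21], [12.49, 139.97], [-82, 262], [0, 151.66], [-163.58, 163.58]. Speed limits (degrees/s): [159.86, 159.86, 180, 180, 180, 180].

## Interface

Orientations are given as a 3x3 rotation matrix whose columns are the frame's x, y, z axes.
In Python, from rig import * gives the robot as it stands.
- The arm moves only by the tool step_arm, never from a script. Its argument "targets" is a list of rows, each a list of 5 numbers: the opening, from -1 (shut) to 1 (fully open), then the shift along the world's x, y, z normalised to -1 to 1, where 1 is 0.25 m, then the turn about the world's z normalised to -1 to 1, where 1 is 180 degrees. In form: [[fingers, x, y, z, turn], ...]. A call has 1 to 20 rows; each row is the pose to reach, as a shift and turn from the pose commanded when the call began, turning the shorter way round; what a row does not reach only later rows make up. A row lasts 1/10 s, in which the tool goes at most 50 mm and 8.59 degrees, less where a joint would pass 70% of its speed; a pose out of reach is approached as far as the arm can. A call with a number of a shift or a turn outside -1 to 1 is refused whole. A call with a gripper value outside its range is refused whole. The fingers move at their own pace and stop on an object; the grip force is fixed at half the most. Time passes only in rows, so rows that repeat a pose let the fingers close. It gives the time, the measured TCP pose, the force, the opening and the grip force at its end, in the units of the state.
- read_state(): the state, without advancing time (a new reading comes with each control period).
- capture(name): name is "scene" or "top"; returns a dict with "color" (480x640x3 uint8, red, green, blue), "mtx" (3x3 intrinsics, pixels), "k1" (the pictures are not rectified: a ray, as slopes to the right and down, at radius r is drawn at 1 + k1 r^2 times it, then the intrinsics apply), "pose" (4x4, takes a point from camera to world coordinates). Camera axes: x right, y down, z forward; pixel columns grow to the right and rows downward; lengths in m; the calibration is good to about 2 mm. A picture is of the moment at which its call begins. There is no depth.
- hand_in(): hands the job in; it is judged then, once.
The state is a dict: "time_s": time; "joint_positions": joint angles; "qvel": joint speeds; "tau": joint torques, N m; "position": TCP position; "tcp_rot": TCP orientation; "force": force on the tool from outside, world axes, zero at the start; "moment": the same for the moment, N m; "opening": opening from 0.0 (shut) to 1.0 (fully open); "grasp_force": force on a finger pad.
Only numpy, scipy, OpenCV 4.12 (cv2) and the standard library are available. Lean on these libraries where they do the work, as an engineer would, in place of code of your own. Each camera call takes 0.05 s, during which the arm holds its last target. There are 200 camera calls.

## Working session

There is one attempt and no reset: what is moved stays moved. The work goes in short steps, Python scripts to look and compute and a tool call to move; the robot and the scene stay as the last step left them, time stands still between calls to the robot, and variables do not carry over. Pictures are saved under pics/ and viewed, at most 10 in all, crops included, and the job is handed in when it is done.

Besides the shell and the picture viewer there is one more tool, called after "Request:" as a command line: name --pt "numbers of a row" for each row, then --argument value for the rest. step_arm: Moves the arm, as the interface text tells. Scaled input: -1 to 1 covers 0.25 m each way for a shift and 180 degrees each way for a turn. Its arguments: {"type":"object","properties":{"targets":{"type":"array","items":{"type":"array","items":{"type":"number"}}}},"required":["targets"]}

```bash
mkdir -p pics; ls; python3 - <<'E'
from rig import *
import cv2
for n in("scene","top"):
    c=capture(n); cv2.imwrite(f"pics/{n}0.png",c["color"][:,:,::-1]); print(n,c["mtx"].tolist(),c["k1"],c["pose"].round(4).tolist())
s=read_state();print(s)
E
```

```text
pics
scene [[457.5968776092069, 0.0, 327.6721539490457], [0.0, 457.5968776092069, 237.1539674046082], [0.0, 0.0, 1.0]] 0.01660660924114056 [[-0.4928, -0.5022, 0.7106, -0.1165], [-0.8701, 0.2929, -0.3964, 0.439], [-0.009, -0.8136, -0.5814, 0.5616], [0.0, 0.0, 0.0, 1.0]]
top [[519.023516905582, 0.0, 321.6323463497731], [0.0, 519.023516905582, 244.13652540267296], [0.0, 0.0, 1.0]] -0.09718543351914423 [[-0.0159, -0.9924, 0.1222, 0.3765], [-0.9999, 0.015, -0.0086, 0.112], [0.0067, -0.1223, -0.9925, 1.122], [0.0, 0.0, 0.0, 1.0]]
{'time_s': 0.1, 'joint_positions': array([ 5.48034144e+01,  3.02754960e+01,  8.21496560e+01, -9.28828541e-04,
        6.76900191e+01, -1.02269690e+01]), 'qvel': array([ 0.00115054, -0.04801747, -0.25839634,  0.01796137, -0.00085664,
       -0.10899535]), 'tau': array([-5.62568239e-04, -4.40989280e+01, -1.77148694e+01,  6.34425762e-02,
        5.34704479e-02, -4.16638568e-05]), 'position': array([0.26342676, 0.56605082, 0.22964618]), 'tcp_rot': array([[-9.06534179e-01,  4.22130867e-01, -1.14634107e-03],
       [ 4.22132285e-01,  9.06532739e-01, -1.65126786e-03],
       [ 3.42144578e-04, -1.98083833e-03, -9.99997980e-01]]), 'force': array([ 0.90220606, -0.2152265 , -0.2358592 ]), 'moment': array([-0.02181771, -0.04064936, -0.03290588]), 'grasp_force': 0.0, 'opening': 1.0006399903350698}
```

View pics/scene0.png

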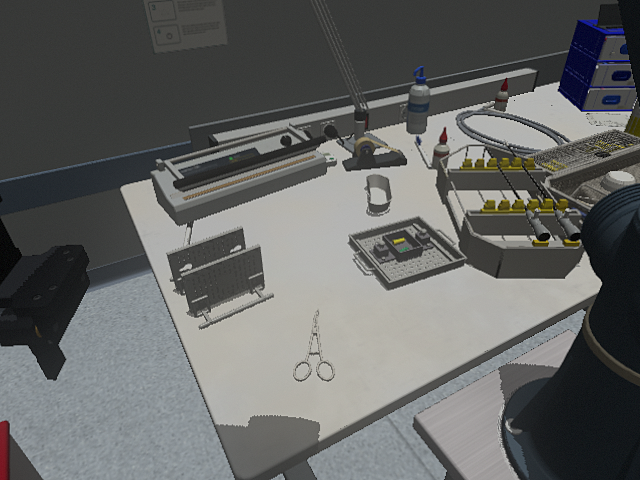

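View pics/top0.png

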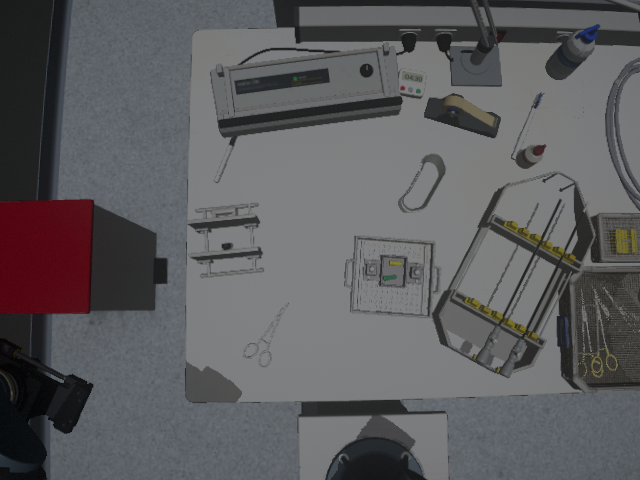

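The top view shows the rack at about (228,240) and the tray at about (392,275). The dish is at (422,183) and the clamp at (268,335). The black knob at (227,245) is beyond the nearer cover, so the bridge-handle plate should be the far one, near row 220. I'll zoom in to check.

```bash
python3 - <<'E'
import cv2,numpy as np
t=cv2.imread("pics/top0.png");s=cv2.imread("pics/scene0.png")
def c(i,x,y,w,h,k): return cv2.resize(i[y:y+h,x:x+w],None,fx=k,fy=k,interpolation=cv2.INTER_CUBIC)
a=np.hstack([c(t,180,195,100,75,4),c(t,342,230,100,75,4)])
b=np.hstack([c(s,162,228,120,90,10/3),c(s,345,215,120,90,10/3)])
m=np.vstack([a,b]); m=cv2.convertScaleAbs(m,alpha=1.3,beta=15)
cv2.imwrite("pics/z0.png",m)
E
```

```text
(no output)
```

View pics/z0.png

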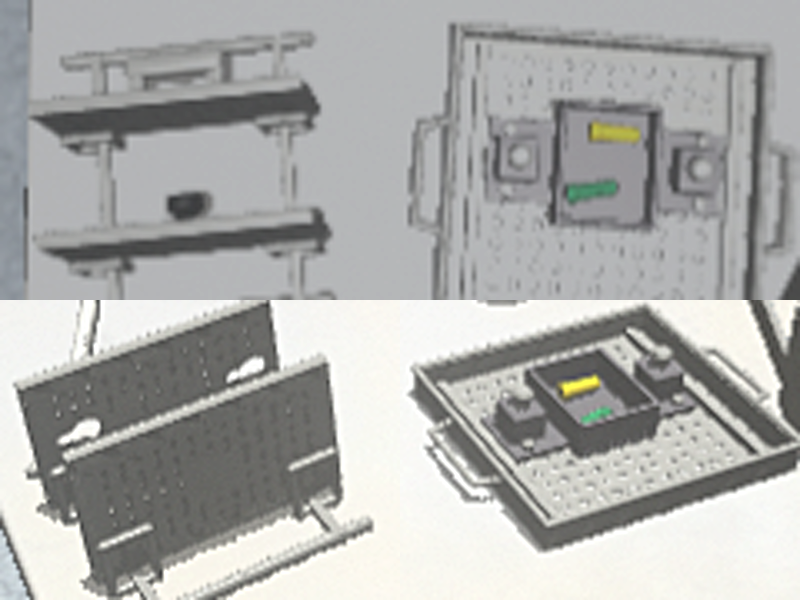

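The zoom confirms that the far plate is the bridge-handle one. Its bar is at about top (225,211), and its keyholes show in the scene view at about (190,267) and (238,248), with the slots running left (+y). The studs are at about top (372,269) and (416,272), and scene (380,244) and (422,231). Next I'll triangulate these and draw an overlay.

```bash
cat > h.py <<'E'
import numpy as np,cv2
from scipy.optimize import least_squares
def proj(c,P):
    P=np.atleast_2d(P); T=np.linalg.inv(c["pose"]); p=P@T[:3,:3].T+T[:3,3]
    s=p[:,:2]/p[:,2:]; s=s*(1+c["k1"]*(s**2).sum(1,keepdims=True)); m=c["mtx"]
    return s*[m[0,0],m[1,1]]+[m[0,2],m[1,2]]
def tri(cs,uv):
    r=least_squares(lambda P:np.concatenate([proj(c,P)[0]-u for c,u in zip(cs,uv)]),[.6,.1,.05]); return r.x,np.abs(r.fun).max()
def onz(c,u,z):
    return least_squares(lambda P:proj(c,[P[0],P[1],z])[0]-u,[.6,.1]).x
E
cat > m.py <<'E'
from rig import *
from h import *
t=capture("top");s=capture("scene");cs=[t,s]
T=lambda x,y:np.array([180+(x+.5)/4-.5,195+(y+.5)/4-.5])
B=lambda x,y:np.array([342+(x-400+.5)/4-.5,230+(y+.5)/4-.5])
S=lambda x,y:np.array([162+(x+.5)*.3-.5,228+(y-300+.5)*.3-.5])
D=lambda x,y:np.array([345+(x-400+.5)*.3-.5,215+(y-300+.5)*.3-.5])
for n,a,b,z in [("plateL",T(38,118),S(17,387),.092),("plateR",T(318,97),S(271,305),.092),("studL",B(520,155),D(518,395),.038),("studR",B(697,170),D(658,352),.038),
  ("trayFL",B(452,25),D(640,308),.02),("trayFR",B(775,45),D(800,440),.02)]:
    print(n,*[x.round(4) if hasattr(x,'round') else x for x in tri(cs,[a,b])],onz(t,a,z).round(4),onz(s,b,z).round(4))
for n,a in [("barL",T(128,62)),("barR",T(232,50)),("rail L",T(65,62)),("railR",T(312,40))]: print(n,onz(t,a,.05).round(4),onz(t,a,.005).round(4))
E
python3 m.py
```

```text
plateL [0.5496 0.3743 0.0924] 2.2146 [0.5481 0.3699] [0.5523 0.3768]
plateR [0.5596 0.2338 0.0879] 2.5883 [0.5565 0.228 ] [0.5566 0.2393]
studL [ 4.587e-01 -2.000e-04  3.410e-02] 0.878 [ 0.4572 -0.0014] [0.4553 0.0045]
studR [ 0.4484 -0.0937  0.0381] 0.4425 [ 0.4478 -0.0944] [ 0.4489 -0.093 ]
trayFL [ 0.4808 -0.0204  0.0772] 32.3883 [0.529  0.0313] [ 0.5136 -0.1332]
trayFR [ 0.4967 -0.2142 -0.1091] 21.9785 [ 0.5156 -0.1427] [ 0.3579 -0.1248]
barL [0.5841 0.3331] [0.5928 0.3424]
barR [0.5896 0.2781] [0.5985 0.2851]
rail L [0.5847 0.3666] [0.5934 0.3772]
railR [0.5942 0.2359] [0.6034 0.2411]
```

```bash
cat > ov.py <<'E'
from rig import *
from h import *
import sys
def R(a): a=np.radians(a); return np.array([[np.cos(a),-np.sin(a)],[np.sin(a),np.cos(a)]])
def crop(c,x,y,w,h,k,polys):
    i=cv2.resize(c["color"][y:y+h,x:x+w,::-1],None,fx=k,fy=k,interpolation=cv2.INTER_CUBIC)
    i=cv2.convertScaleAbs(i,alpha=1.3,beta=15)
    for P,col in polys:
        q=(proj(c,P)-[x,y]+.5)*k-.5
        cv2.polylines(i,[np.round(q*8).astype(int)],False,col,1,cv2.LINE_AA,3)
    return i
def circ(ctr,r,z): a=np.linspace(0,2*np.pi,40); return np.c_[ctr[0]+r*np.cos(a),ctr[1]+r*np.sin(a),np.full(40,z)]
def studs(cx,cy,yaw): return [(circ(np.array([cx,cy])+R(yaw)@[0,s*.048],.0065,.038),(0,0,255)) for s in(1,-1)]
def rect(cx,cy,yaw,wx,wy,z):
    q=np.array([[-1,-1],[1,-1],[1,1],[-1,1],[-1,-1]])*[wx/2,wy/2]@R(yaw).T+[cx,cy]; return np.c_[q,np.full(5,z)]
E
python3 - <<'E'
from ov import *
t=capture("top");s=capture("scene")
px,py,yaw=.5525,.302,3.9
def pl(u,v,h): # plate x(down),y,z -> world
    q=R(yaw)@[h,v]+[px,py]; return [q[0],q[1],.05-u]
def loop(L): return np.array([pl(*p) for p in L+L[:1]])
h=.042
P=[(loop([(-h,-.07,0),(-h,.07,0),(h,.07,0),(h,-.07,0)]),(0,0,255)),(loop([(-h,-.07,.008),(-h,.07,.008),(-h,.07,0),(-h,-.07,0)]),(0,255,0)),
 (loop([(-.005,-.026,.034),(-.005,.026,.034),(-.005,.026,.022),(-.005,-.026,.022)]),(255,0,0))]
for y in(-.054,.042): P.append((np.array([pl(.0085*np.cos(a),y+.0085*np.sin(a),0) for a in np.linspace(0,6.28,30)]),(0,255,255)))
cx,cy,ty=.4535,-.047,6
Q=studs(cx,cy,ty)
a=np.hstack([crop(t,180,195,100,75,4,P),crop(t,342,230,100,75,4,Q)])
b=np.hstack([crop(s,162,228,120,90,10/3,P),crop(s,345,215,120,90,10/3,Q)])
cv2.imwrite("pics/o1.png",np.vstack([a,b]))
for z in(.005,.035): print(onz(t,[205,207],z),onz(t,[205,276],z))
E
```

```text
[0.60006853 0.35712013] [0.44847604 0.35531644]
[0.5940647  0.35053606] [0.44654347 0.34878082]
```

View pics/o1.png

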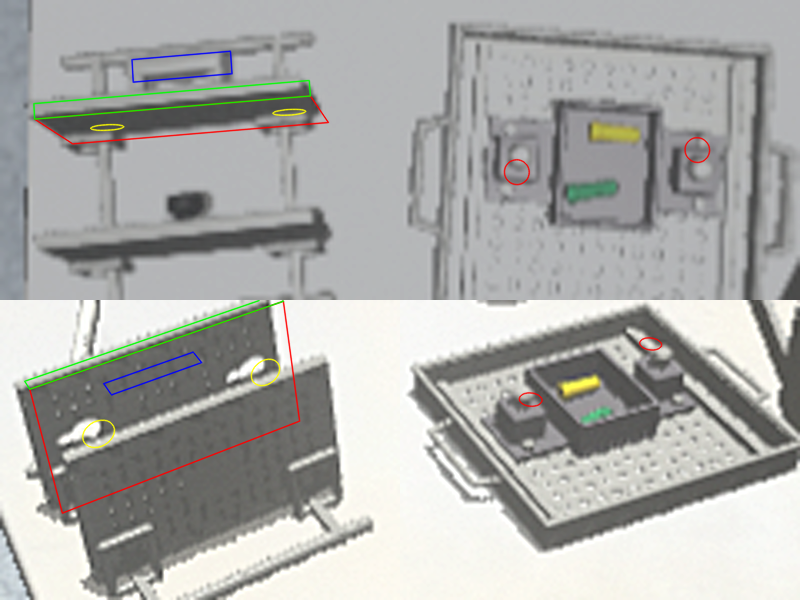

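Request:
step_arm --pt "1 0.03 -0.2 0 0.04" --pt "1 0.06 -0.4 0 0.08" --pt "1 0.09 -0.6 0 0.12" --pt "1 0.12 -0.8 0 0.16" --pt "1 0.144 -0.988 0 0.1606" --pt "1 0.144 -0.988 0 0.1606" --pt "1 0.144 -0.988 0 0.1606"

```text
time_s: 1.0
position: [0.3004, 0.319, 0.2309]
tcp_rot: [[-0.998, -0.066, 0.001], [-0.066, 0.998, 0.001], [-0.001, 0.001, -1.0]]
force: [-0.8, 0.4, 0.7]
opening: 1.002
grasp_force: 0.0
```

Request:
step_arm --pt "1 0.2 0 0 0" --pt "1 0.4 0 0 0" --pt "1 0.6 0 0 0" --pt "1 0.8 0 0 0" --pt "1 0.98 0 0 0" --pt "1 0.98 0 0 0" --pt "1 0.98 0 0 0"

```text
time_s: 1.7
position: [0.5451, 0.321, 0.2296]
tcp_rot: [[-0.998, -0.069, -0.001], [-0.069, 0.998, 0.0], [0.001, 0.0, -1.0]]
force: [-0.7, 0.1, 0.1]
opening: 1.002
grasp_force: 0.0
```

Request:
step_arm --pt "1 0.142 -0.064 0 0" --pt "1 0.142 -0.064 -0.2 0" --pt "1 0.142 -0.064 -0.4 0" --pt "1 0.142 -0.064 -0.424 0" --pt "1 0.142 -0.064 -0.424 0" --pt "1 0.142 -0.064 -0.424 0"

```text
time_s: 2.3
position: [0.5811, 0.305, 0.127]
tcp_rot: [[-0.998, -0.07, 0.004], [-0.07, 0.998, 0.001], [-0.004, 0.001, -1.0]]
force: [0.6, -0.5, 0.6]
opening: 1.0
grasp_force: 0.0
```

```bash
python3 - <<'E'
from ov import *
t=capture("top");s=capture("scene");p=read_state()["position"];print(p)
def pl(u,v,h):
    q=R(3.9)@[h,v]+[.5525,.303]; return [q[0],q[1],.05-u]
b=np.array([pl(-.005,v,w) for v,w in[(-.026,.034),(.026,.034),(.026,.022),(-.026,.022),(-.026,.034)]])
P=[(b,(255,0,0)),(rect(p[0],p[1],3.9,.019,.087,p[2]-.008),(0,0,255))]
cv2.imwrite("pics/o2.png",np.hstack([crop(t,180,170,100,100,4,P),crop(s,150,215,130,130,400/130,P)]))
E
```

```text
[0.58181918 0.30474918 0.12780042]
```

View pics/o2.png

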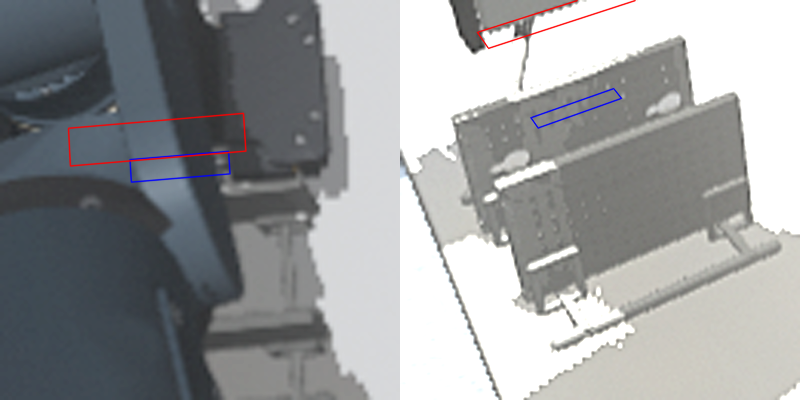

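The top view is blocked by the arm. In the scene view the left fingertip, at crop (480,48), sits about 5 px left of its prediction. The plate shows the same bias, so they agree relative to each other. I'll descend.

Request:
step_arm --pt "1 0 0 -0.08 0" --pt "1 0 0 -0.16 0" --pt "1 0 0 -0.24 0" --pt "1 0 0 -0.26 0" --pt "1 0 0 -0.26 0"

```text
time_s: 2.9
position: [0.5807, 0.3038, 0.0605]
tcp_rot: [[-0.998, -0.069, 0.001], [-0.069, 0.998, 0.0], [-0.001, 0.0, -1.0]]
force: [0.3, -1.0, 1.0]
opening: 1.001
grasp_force: 0.0
```

Request:
step_arm --pt "1 0 0 -0.03 0" --pt "1 0 0 -0.06 0" --pt "1 0 0 -0.088 0" --pt "1 0 0 -0.088 0" --pt "1 0 0 -0.088 0"

```text
time_s: 3.4
position: [0.5826, 0.3039, 0.0378]
tcp_rot: [[-0.998, -0.069, 0.005], [-0.069, 0.998, 0.001], [-0.005, 0.001, -1.0]]
force: [5.8, 0.1, -1.5]
opening: 0.998
grasp_force: 2.8
```

Request:
step_arm --pt "0.4 0 0 0 0" --pt "0 0 0 0 0" --pt "-1 0 0 0 0" --pt "-1 0 0 0 0" --pt "-1 0 0 0 0" --pt "-1 0 0 0 0" --pt "-1 0 0 0 0" --pt "-1 0 0 0 0"

```text
time_s: 4.2
position: [0.5826, 0.3029, 0.0381]
tcp_rot: [[-0.998, -0.069, 0.004], [-0.069, 0.998, -0.0], [-0.004, -0.001, -1.0]]
force: [6.0, -2.3, -0.1]
opening: 0.593
grasp_force: 31.4
```

The grip is confirmed: the opening is 51.6 mm, matching the 52 mm bar. Lifting now.

Request:
step_arm --pt "-1 0.008 0 0 0" --pt "-1 0.008 0 0.04 0" --pt "-1 0.008 0 0.08 0" --pt "-1 0.008 0 0.12 0" --pt "-1 0.008 0 0.16 0" --pt "-1 0.008 0 0.2 0" --pt "-1 0.008 0 0.24 0" --pt "-1 0.008 0 0.28 0" --pt "-1 0.008 0 0.36 0" --pt "-1 0.008 0 0.44 0" --pt "-1 0.008 0 0.52 0" --pt "-1 0.008 0 0.52 0" --pt "-1 0.008 0 0.52 0"

```text
time_s: 5.5
position: [0.5821, 0.3036, 0.1678]
tcp_rot: [[-0.998, -0.069, 0.0], [-0.069, 0.998, 0.0], [-0.0, 0.0, -1.0]]
force: [-0.3, -0.4, -1.1]
opening: 0.592
grasp_force: 30.0
```

```bash
python3 - <<'E'
from rig import *
import cv2
s=capture("scene");cv2.imwrite("pics/s3.png",cv2.resize(s["color"][140:320,120:320,::-1],None,fx=3,fy=3)); print(read_state()["force"],read_state()["moment"])
E
```

```text
[-0.04758996  0.27579339 -1.85525983] [ 0.03145463  0.00063831 -0.00821954]
```

View pics/s3.png

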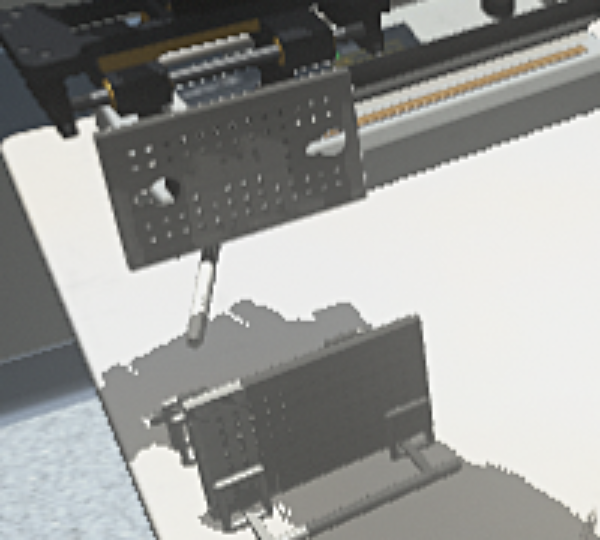

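The plate came out cleanly and hangs vertical with its underside facing the robot, at crop (100-365, 70-270). The knob cover is still in its slot. I'll carry the plate over the clear table.

Request:
step_arm --pt "-1 0.02 -0.12 0 0" --pt "-1 0.04 -0.24 0 0" --pt "-1 0.07 -0.38 0 0" --pt "-1 0.07 -0.52 0 0" --pt "-1 0.07 -0.64 0 0" --pt "-1 0.07 -0.736 0 0" --pt "-1 0.07 -0.736 -0.12 0" --pt "-1 0.07 -0.736 -0.24 0" --pt "-1 0.07 -0.736 -0.36 0" --pt "-1 0.07 -0.736 -0.44 0" --pt "-1 0.07 -0.736 -0.5 0" --pt "-1 0.07 -0.736 -0.5 0" --pt "-1 0.07 -0.736 -0.5 0"

```text
time_s: 6.85
position: [0.5998, 0.1196, 0.0423]
tcp_rot: [[-0.998, -0.069, -0.001], [-0.069, 0.998, -0.0], [0.001, 0.0, -1.0]]
force: [0.1, 0.5, -2.0]
opening: 0.587
grasp_force: 30.0
```

Request:
step_arm --pt "0.16 0 0 0 0" --pt "0.16 0 0 0 0" --pt "0.16 0 0 0 0"

```text
time_s: 7.15
position: [0.6004, 0.1197, 0.0436]
tcp_rot: [[-0.998, -0.069, 0.002], [-0.069, 0.998, 0.0], [-0.002, -0.0, -1.0]]
force: [-0.2, -0.5, -2.2]
opening: 0.59
grasp_force: 30.0
```

```bash
python3 - <<'E'
from rig import *
import cv2
s=capture("scene");cv2.imwrite("pics/s4.png",cv2.resize(s["color"][140:320,200:400,::-1],None,fx=3,fy=3)); print(read_state()["force"],read_state()["moment"])
E
```

```text
[-0.40531108 -0.39620295 -1.70889604] [ 0.03564538 -0.00201845 -0.01668062]
```

View pics/s4.png

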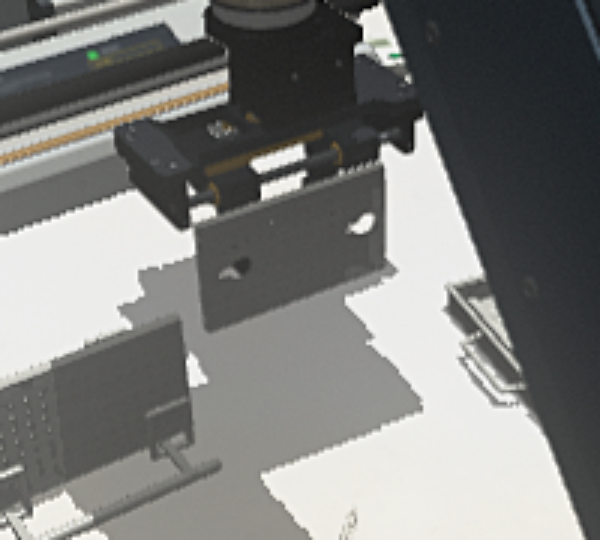

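The plate is still firmly vertical in the pads, clear of the table at crop (195-385, 165-330). I'll turn it flat by pushing its lower edge against the fixed far wall of the tray. First I'll refine the stud positions and tray yaw from the saved, unobstructed images.

```bash
python3 - <<'E'
from ov import *
t=capture("top");s=capture("scene")
g=[cv2.cvtColor(cv2.imread(f"pics/{n}0.png"),cv2.COLOR_BGR2GRAY) for n in("top","scene")]
pts={}
for n,i,u in [("L",0,(372,269)),("R",0,(416,272)),("L",1,(380,243)),("R",1,(422,230))]:
    print(n,i,u); print(g[i][u[1]-6:u[1]+6,u[0]-7:u[0]+8])
# far tray wall: edge rows per column in top
G=g[0].astype(float)
r=[]
for x in range(362,428,4):
    col=G[225:250,x]; d=np.diff(col); k=np.argmin(d); r.append((x,225+k+.5,int(d[k])))
print(r)
E
```

```text
L 0 (372, 269)
[[ 91  90  99  85 116 105  96  94  94  93  93  99 104 104 104]
 [ 67  48  88  94  97  93  87  84  83  84  85  95 104 105 104]
 [ 87  48  90  99 100  92  92  94 100 105 105  98 105 105 105]
 [101  51  94 101  90  73  89  99 100 101 102  92 104 106 105]
 [ 91  49  98 103  73  89 115 123 113  97 103  85 104 105 105]
 [ 90  50 102 105  85 117 128 129 129 100 103  83 105 106 105]
 [ 83  51 103 106  84 114 128 129 125 103 103  83 104 105 106]
 [ 63  50 105 107  68  98 118 119 112  99 107  81 104 106 105]
 [ 60  53 108 109  84  84  90  94  99 103 111  78 104 106 106]
 [ 59  56 111 110 110 100  87  91 107 107 110  78 105 107 106]
 [ 66  56 102 105 105 106 108 108 108 109 111  83 105 108  93]
 [ 82  56  74  83  85  86  88  90  92  93  95  83 106 106  64]]
R 0 (416, 272)
[[101  89  86  88  87  86  83  80 105 100  95  95 102 103  92]
 [ 99  57  49  70  82  80  78  77  79  80  86  89 102  97  80]
 [ 98  50  47  82 100  97  85  84  89  97  96  96  96  86  86]
 [ 98  45  48  87  96  82  63  76  87  97  96  97  91  71  86]
 [ 98  44  50  89  95  61  79 101 114 111  99  97  93  85  87
[... 1815 characters left out ...]
  75  61  57  56  56  56  60  97  98  69  56]
 [ 80  63  95 110  75  63  58  56  55  58  75 104 118 101  67]
 [ 76  39  65  98  89  83  83  82  63  75 106 111 108 120  96]]
[(362, np.float64(237.5), -48), (366, np.float64(237.5), -40), (370, np.float64(237.5), -31), (374, np.float64(238.5), -35), (378, np.float64(238.5), -36), (382, np.float64(238.5), -20), (386, np.float64(239.5), -35), (390, np.float64(239.5), -29), (394, np.float64(239.5), -23), (398, np.float64(240.5), -35), (402, np.float64(240.5), -35), (406, np.float64(240.5), -27), (410, np.float64(241.5), -27), (414, np.float64(241.5), -36), (418, np.float64(241.5), -36), (422, np.float64(241.5), -23), (426, np.float64(242.5), -34)]
```

```bash
python3 - <<'E'
from ov import *
t=capture("top");s=capture("scene")
for a,b in (((371.6,268.5),(381.5,242)),((417.3,271.6),(423.5,229.8))):
    print(*[v.round(4) if hasattr(v,'round') else v for v in (onz(t,a,.038),onz(s,b,.038),*tri([t,s],[a,b]))])
for u in ((362,237.3),(426,242.4)): print(onz(t,u,.02).round(4))
# tilt check: fingertips / stud bias via plate keyholes not used
E
```

```text
[ 0.4569 -0.0014] [ 4.57e-01 -1.00e-04] [ 0.4573 -0.001   0.0374] 0.2507
[ 0.4488 -0.0975] [ 0.4487 -0.0965] [ 0.4491 -0.0973  0.0375] 0.1677
[0.5256 0.0156]
[ 0.5126 -0.1222]
```

The two views agree to within 1.3 mm. The studs are at (0.4572,-0.0010) and (0.4491,-0.0972), height 37.5 mm (stated 38), spacing 96.5 mm (stated 96), yaw about -5.1°. The tray's far wall is at x≈0.523 near y=-0.01. I'll position the plate just beyond that wall.

Request:
step_arm --pt "-1 0 0 0.08 0" --pt "-1 0 0 0.16 -0.02" --pt "-1 -0.05 -0.13 0.16 -0.0503" --pt "-1 -0.1 -0.26 0.16 -0.0503" --pt "-1 -0.14 -0.39 0.16 -0.0503" --pt "-1 -0.176 -0.52 0.16 -0.0503" --pt "-1 -0.176 -0.52 0.16 -0.0503" --pt "-1 -0.176 -0.52 0.1 -0.0503" --pt "-1 -0.176 -0.52 0.04 -0.0503" --pt "-1 -0.176 -0.52 -0.008 -0.0503" --pt "-1 -0.176 -0.52 -0.008 -0.0503" --pt "-1 -0.176 -0.52 -0.008 -0.0503"

```text
time_s: 8.6
position: [0.5558, -0.01, 0.0404]
tcp_rot: [[-0.996, 0.089, -0.0], [0.089, 0.996, 0.0], [0.0, 0.0, -1.0]]
force: [-0.1, 0.6, -1.1]
opening: 0.594
grasp_force: 30.0
```

Request:
step_arm --pt "-1 -0.01 0 0 0" --pt "-1 -0.02 0 0 0" --pt "-1 -0.03 0 0 0" --pt "-1 -0.04 0 0 0" --pt "-1 -0.05 0 0 0" --pt "-1 -0.06 0 0 0"

```text
time_s: 9.2
position: [0.5455, -0.0114, 0.0424]
tcp_rot: [[-0.996, 0.09, 0.011], [0.09, 0.996, -0.002], [-0.011, -0.001, -1.0]]
force: [6.4, -0.0, 3.2]
opening: 0.59
grasp_force: 30.0
```

Request:
step_arm --pt "-1 -0.012 0 0 0" --pt "-1 -0.024 0 0 0" --pt "-1 -0.036 0 0 0" --pt "-1 -0.048 0 0 0" --pt "-1 -0.048 0 0 0"

```text
time_s: 9.7
position: [0.5338, -0.0116, 0.043]
tcp_rot: [[-0.996, 0.09, 0.012], [0.09, 0.996, -0.003], [-0.012, -0.001, -1.0]]
force: [5.9, -0.1, 5.5]
opening: 0.592
grasp_force: 30.0
```

The force is levelling off at about 6 N while the tool advances, so the plate is pivoting in the pads. I'll continue.

Request:
step_arm --pt "-1 -0.012 0 0 0" --pt "-1 -0.024 0 0 0" --pt "-1 -0.036 0 0 0" --pt "-1 -0.048 0 0 0" --pt "-1 -0.06 0 0 0" --pt "-1 -0.072 0 0 0" --pt "-1 -0.072 0 0 0"

```text
time_s: 10.4
position: [0.5212, -0.012, 0.044]
tcp_rot: [[-0.996, 0.091, 0.024], [0.091, 0.996, -0.004], [-0.024, -0.002, -1.0]]
force: [10.7, 3.0, 7.4]
opening: 0.589
grasp_force: 39.3
```

```bash
python3 - <<'E'
from rig import *
import cv2
s=capture("scene");cv2.imwrite("pics/s5.png",cv2.resize(s["color"][140:300,280:480,::-1],None,fx=4,fy=3.75)); print(read_state()["force"],read_state()["position"])
E
```

```text
[12.43359791  3.37651923  7.0870719 ] [ 0.52115679 -0.01197251  0.0439744 ]
```

View pics/s5.png

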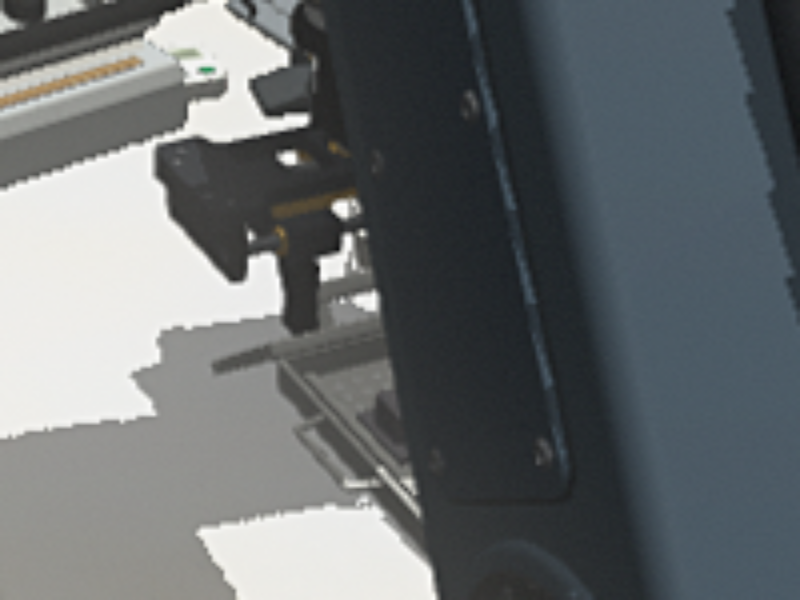

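The view shows the plate nearly edge-on under the finger, at crop (215-380, 330-365), so it has tilted about 55°. From here, pressing on open table will turn it the right way. I'll go back to clear table and finish there with a down-and-back arc.

Request:
step_arm --pt "-1 0.02 0 0.04 0" --pt "-1 0.03 0 0.1 0" --pt "-1 0.04 0 0.2 0" --pt "-1 0.1 0.13 0.2 0" --pt "-1 0.2 0.26 0.2 0" --pt "-1 0.3 0.39 0.2 0" --pt "-1 0.436 0.52 0.2 0" --pt "-1 0.436 0.52 0.2 0" --pt "-1 0.436 0.52 0.1 0" --pt "-1 0.436 0.52 0.04 0" --pt "-1 0.436 0.52 0 0" --pt "-1 0.436 0.52 -0.01 0" --pt "-1 0.436 0.52 -0.01 0"

```text
time_s: 11.75
position: [0.6192, 0.1191, 0.0376]
tcp_rot: [[-0.996, 0.09, -0.002], [0.09, 0.996, -0.0], [0.001, -0.0, -1.0]]
force: [0.6, -0.4, -1.0]
opening: 0.59
grasp_force: 37.0
```

Request:
step_arm --pt "-1 -0.01 0 -0.01 0" --pt "-1 -0.02 0 -0.02 0" --pt "-1 -0.04 0 -0.03 0" --pt "-1 -0.05 0 -0.04 0" --pt "-1 -0.07 0 -0.05 0" --pt "-1 -0.08 0 -0.05 0"

```text
time_s: 12.35
position: [0.6041, 0.1199, 0.0288]
tcp_rot: [[-0.996, 0.089, 0.011], [0.089, 0.996, 0.0], [-0.011, 0.001, -1.0]]
force: [3.1, 0.0, 3.4]
opening: 0.586
grasp_force: 34.6
```

Request:
step_arm --pt "-1 -0.015 0 -0.01 0" --pt "-1 -0.03 0 -0.02 0" --pt "-1 -0.045 0 -0.03 0" --pt "-1 -0.06 0 -0.036 0" --pt "-1 -0.075 0 -0.04 0" --pt "-1 -0.075 0 -0.044 0" --pt "-1 -0.075 0 -0.044 0"

```text
time_s: 13.05
position: [0.5791, 0.1195, 0.0142]
tcp_rot: [[-0.996, 0.089, -0.004], [0.089, 0.996, -0.0], [0.004, -0.001, -1.0]]
force: [-2.1, -1.1, 2.9]
opening: 0.586
grasp_force: 30.0
```

The force and height (TCP 14 mm) fit a plate lying flat. I'll release it, back off so the top camera can see, and measure it.

Request:
step_arm --pt "0.4 0 0 0 0" --pt "0.8 0 0 0 0" --pt "1 0 0 0 0" --pt "1 0 0 0 0" --pt "1 0 0 0.15 0" --pt "1 0 0 0.3 0" --pt "1 0 0 0.5 0" --pt "1 0 0.1 0.7 0" --pt "1 -0.1 0.25 0.8 0" --pt "1 -0.25 0.4 0.8 0" --pt "1 -0.4 0.55 0.8 0" --pt "1 -0.55 0.7 0.8 0" --pt "1 -0.64 0.8 0.8 0" --pt "1 -0.64 0.8 0.8 0"

```text
time_s: 14.45
position: [0.4158, 0.3227, 0.2145]
tcp_rot: [[-0.997, 0.083, -0.004], [0.083, 0.997, 0.0], [0.004, 0.0, -1.0]]
force: [-0.8, 0.2, 0.1]
opening: 0.998
grasp_force: 0.0
```

```bash
python3 - <<'E'
from ov import *
t=capture("top");s=capture("scene")
import pickle; pickle.dump((t,s),open("after.pkl","wb"))
P=[(rect(.582,.1195,-5.1,.084,.140,.008),(0,0,255)),(rect(.582,.1195,-5.1,.010,.052,.034),(255,0,0))]
cv2.imwrite("pics/o6.png",np.hstack([crop(t,270,170,100,100,4,P),crop(s,240,165,120,120,400/120,P)]))
E
```

```text
(no output)
```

View pics/o6.png

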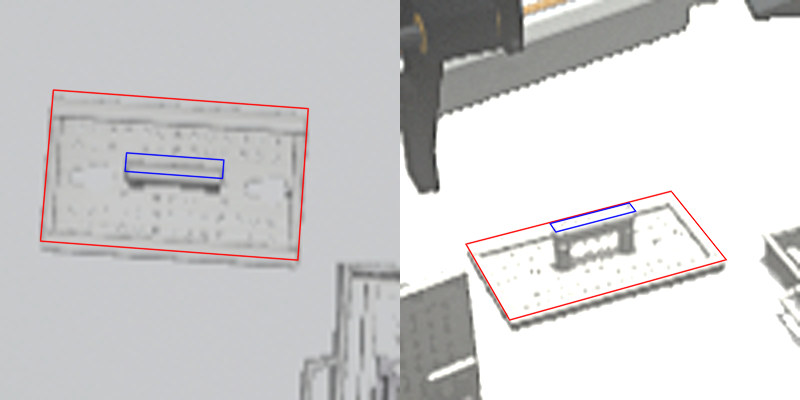

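The plate lies flat with its handle up on clear table. The overlay is right in y and yaw, and the plate sits about 2-3 mm nearer the robot than drawn. I'll refine that numerically.

```bash
python3 - <<'E'
from ov import *
import pickle
t,s=pickle.load(open("after.pkl","rb"))
G=cv2.cvtColor(t["color"],cv2.COLOR_RGB2GRAY).astype(np.float32)
def prof(z,axis,lo,hi,span,yaw=-5.1,c=(.5793,.1195)):
    out=[]
    for d in np.arange(lo,hi,.001):
        v=np.linspace(*span,60); L=np.c_[np.full(60,d),v] if axis==0 else np.c_[v,np.full(60,d)]
        q=L@R(yaw).T+c; p=proj(t,np.c_[q,np.full(60,z)]).astype(np.float32)
        out.append(round(float(cv2.remap(G,p[None,:,0],p[None,:,1],1).mean())))
    return out
print("far z8",prof(.008,0,.030,.050,(-.06,.06)))
print("near z0",prof(0,0,-.052,-.032,(-.06,.06)))
print("near z8",prof(.008,0,-.052,-.032,(-.06,.06)))
for w in (-.05,.05):print("far half",prof(.008,0,.030,.050,(w-.015,w+.015)),"near0",prof(0,0,-.052,-.032,(w-.015,w+.015)))
print("left z8",prof(.004,1,.06,.08,(-.03,.03)));print("right z4",prof(.004,1,-.08,-.06,(-.03,.03)))
print("bar z34",prof(.034,0,-.012,.014,(-.02,.02)))
print("bar ends",prof(.034,1,-.034,-.018,(-.003,.003)),prof(.034,1,.018,.034,(-.003,.003)))
E
```

```text
far z8 [117, 120, 128, 134, 138, 139, 138, 136, 133, 130, 129, 132, 137, 140, 142, 143, 143, 143, 143, 143, 143]
near z0 [143, 143, 143, 143, 143, 143, 143, 138, 127, 119, 120, 126, 133, 139, 142, 142, 140, 138, 133, 129]
near z8 [143, 143, 143, 143, 143, 142, 137, 126, 118, 120, 127, 134, 140, 142, 142, 140, 137, 132, 129, 130]
far half [117, 118, 126, 133, 138, 139, 138, 135, 133, 130, 129, 131, 136, 139, 141, 143, 143, 143, 143, 143, 143] near0 [143, 143, 143, 143, 143, 143, 143, 140, 131, 120, 118, 124, 131, 138, 142, 141, 140, 138, 134, 129]
far half [115, 121, 130, 135, 138, 139, 137, 136, 134, 131, 130, 134, 138, 141, 142, 143, 143, 143, 143, 143, 143] near0 [143, 143, 143, 143, 143, 143, 142, 136, 124, 117, 121, 128, 135, 140, 142, 142, 140, 137, 132, 129]
left z8 [137, 135, 133, 127, 119, 119, 127, 132, 131, 127, 124, 127, 136, 142, 143, 143, 143, 143, 143, 143, 143]
right z4 [143, 143, 143, 143, 143, 143, 143, 142, 140, 134, 127, 127, 131, 133, 130, 122, 116, 122, 133, 136, 137]
bar z34 [136, 129, 116, 100, 86, 80, 92, 110, 126, 136, 139, 137, 131, 123, 118, 119, 125, 132, 137, 139, 139, 137, 135, 134, 135, 136]
bar ends [140, 140, 139, 139, 140, 138, 136, 130, 118, 114, 123, 129, 130, 130, 131, 131, 131] [127, 127, 127, 126, 125, 122, 118, 113, 111, 126, 140, 141, 141, 141, 141, 141, 141]
```

The plate centre is at (0.578,0.1195) with yaw -5.1°, and its edges fit 84 x 140 mm. I'll regrip the handle.

Request:
step_arm --pt "1 0.15 -0.2 0 0" --pt "1 0.3 -0.4 0 0" --pt "1 0.45 -0.6 0 0" --pt "1 0.629 -0.8 0 0" --pt "1 0.629 -0.8 -0.2 0" --pt "1 0.629 -0.8 -0.4 0" --pt "1 0.629 -0.8 -0.5 0" --pt "1 0.629 -0.8 -0.6 0" --pt "1 0.629 -0.8 -0.7 0" --pt "1 0.629 -0.8 -0.76 0" --pt "1 0.629 -0.8 -0.796 0" --pt "1 0.629 -0.8 -0.796 0" --pt "1 0.629 -0.8 -0.796 0"

```text
time_s: 15.85
position: [0.5792, 0.1193, 0.0163]
tcp_rot: [[-0.996, 0.089, 0.002], [0.089, 0.996, -0.0], [-0.002, 0.0, -1.0]]
force: [0.2, 0.3, 0.1]
opening: 1.002
grasp_force: 0.0
```

Request:
step_arm --pt "0.4 0 0 0 0" --pt "0.3 0 0 0 0" --pt "-1 0 0 0 0" --pt "-1 0 0 0 0" --pt "-1 0 0 0 0" --pt "-1 0 0 0 0" --pt "-1 0 0 0 0"

```text
time_s: 16.55
position: [0.5783, 0.1196, 0.0157]
tcp_rot: [[-0.996, 0.089, 0.0], [0.089, 0.996, 0.0], [-0.0, 0.0, -1.0]]
force: [-0.7, 0.6, 1.8]
opening: 0.59
grasp_force: 30.0
```

Request:
step_arm --pt "-1 0 0 0.04 0" --pt "-1 0 0 0.12 0" --pt "-1 0 0 0.24 0" --pt "-1 0 0 0.28 0" --pt "-1 -0.1 -0.13 0.28 0" --pt "-1 -0.2 -0.26 0.28 0" --pt "-1 -0.3 -0.39 0.28 0" --pt "-1 -0.4 -0.52 0.28 0" --pt "-1 -0.498 -0.65 0.28 0" --pt "-1 -0.498 -0.65 0.2 0" --pt "-1 -0.498 -0.65 0.2 0" --pt "-1 -0.498 -0.65 0.2 0"

```text
time_s: 17.75
position: [0.4539, -0.0429, 0.0654]
tcp_rot: [[-0.996, 0.089, -0.001], [0.089, 0.996, 0.0], [0.001, 0.0, -1.0]]
force: [-0.2, -0.5, -2.0]
opening: 0.594
grasp_force: 30.0
```

Request:
step_arm --pt "-1 0 0 -0.02 0" --pt "-1 0 0 -0.036 0" --pt "-1 0 0 -0.044 0" --pt "-1 0 0 -0.052 0" --pt "-1 0 0 -0.06 0" --pt "-1 0 0 -0.06 0" --pt "-1 0 0 -0.06 0"

```text
time_s: 18.45
position: [0.4538, -0.0429, 0.0505]
tcp_rot: [[-0.996, 0.089, -0.0], [0.089, 0.996, 0.0], [0.0, 0.0, -1.0]]
force: [-0.3, -0.2, -1.3]
opening: 0.589
grasp_force: 30.0
```

There's no contact with the underside at 34.5 mm, below the 38 mm head tops, so the heads are passing through the openings. I'll lower on to the rim.

Request:
step_arm --pt "-1 0 0 -0.01 0" --pt "-1 0 0 -0.02 0" --pt "-1 0 0 -0.028 0" --pt "-1 0 0 -0.034 0" --pt "-1 0 0 -0.034 0" --pt "-1 0 0 -0.034 0"

```text
time_s: 19.05
position: [0.4537, -0.0429, 0.0426]
tcp_rot: [[-0.996, 0.089, 0.0], [0.089, 0.996, -0.0], [-0.0, -0.0, -1.0]]
force: [-1.5, 1.3, 5.3]
opening: 0.588
grasp_force: 30.0
```

It's seated: the underside is at 27 mm with light contact. Next I'll ease the pressure and slide 12 mm along the plate's -y, checking force as I go.

Request:
step_arm --pt "-1 0 0 0.002 0" --pt "-1 -0.0009 -0.01 0.002 0" --pt "-1 -0.0018 -0.02 0.002 0" --pt "-1 -0.0027 -0.03 0.002 0" --pt "-1 -0.0034 -0.038 0.002 0" --pt "-1 -0.0034 -0.038 0.002 0"

```text
time_s: 19.65
position: [0.453, -0.0528, 0.0427]
tcp_rot: [[-0.996, 0.089, 0.0], [0.089, 0.996, -0.0], [-0.0, -0.0, -1.0]]
force: [-0.5, 0.3, 3.5]
opening: 0.588
grasp_force: 30.0
```

Sliding freely, with 10 mm done. I'll continue to the end stop.

Request:
step_arm --pt "-1 -0.0006 -0.006 0 0" --pt "-1 -0.0012 -0.012 0 0" --pt "-1 -0.0018 -0.02 0 0" --pt "-1 -0.0018 -0.02 0 0"

```text
time_s: 20.05
position: [0.4525, -0.0571, 0.0426]
tcp_rot: [[-0.996, 0.09, 0.0], [0.09, 0.996, 0.001], [0.0, 0.001, -1.0]]
force: [1.1, 5.2, 5.2]
opening: 0.59
grasp_force: 31.5
```

I felt the end stop (5 N in y). Now a gentle lift test to confirm the plate is locked.

Request:
step_arm --pt "-1 0 0.004 0.008 0" --pt "-1 0 0.004 0.016 0" --pt "-1 0 0.004 0.024 0" --pt "-1 0 0.004 0.024 0"

```text
time_s: 20.45
position: [0.4516, -0.0564, 0.0458]
tcp_rot: [[-0.996, 0.09, -0.004], [0.09, 0.996, 0.001], [0.004, 0.001, -1.0]]
force: [2.7, 0.3, -28.7]
opening: 0.588
grasp_force: 30.0
```

The heads hold it down: 29 N of pull with only about 3 mm of lift. I'll lower it back, release and retreat.

Request:
step_arm --pt "-1 0 0 -0.012 0" --pt "-1 0 0 -0.022 0" --pt "-1 0 0 -0.022 0" --pt "0.4 0 0 -0.022 0" --pt "0.8 0 0 -0.022 0" --pt "1 0 0 -0.022 0" --pt "1 0 0 -0.022 0" --pt "1 0 0 0.06 0" --pt "1 0 0 0.2 0" --pt "1 0 0 0.4 0" --pt "1 0 0 0.6 0" --pt "1 0 0 0.7 0" --pt "1 0 0.2 0.7 0" --pt "1 0 0.4 0.7 0" --pt "1 0 0.6 0.7 0" --pt "1 0 0.8 0.7 0" --pt "1 0 1 0.7 0" --pt "1 0 1 0.7 0" --pt "1 0 1 0.7 0"

```text
time_s: 22.35
position: [0.4521, 0.1945, 0.2238]
tcp_rot: [[-0.996, 0.085, 0.001], [0.085, 0.996, -0.001], [-0.001, -0.001, -1.0]]
force: [-1.0, -0.3, 0.0]
opening: 0.997
grasp_force: 0.0
```

```bash
python3 - <<'E'
from ov import *
t=capture("top");s=capture("scene")
c=np.array([.4526,-.0553])
P=studs(.4531,-.0491,-5)+[(rect(*c,-5.1,.084,.14,.035),(0,255,0))]
cv2.imwrite("pics/o7.png",np.hstack([crop(t,342,230,100,75,4,P),crop(s,345,215,120,90,10/3,P)]))
E
```

```text
(no output)
```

View pics/o7.png

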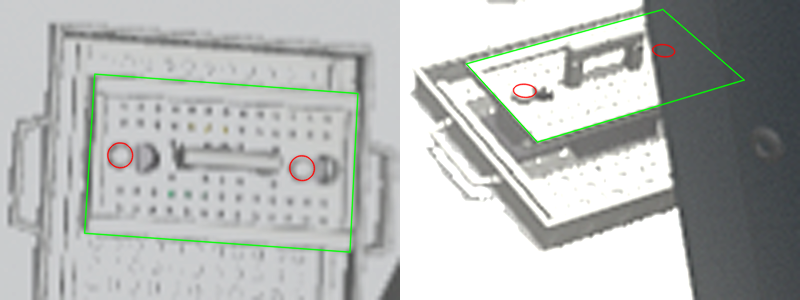

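The plate is flat on the box. Both stud heads (top crop (120,155) and (302,168)) are over the slot ends, and the empty openings show to their right. It's locked, so I'll hand in.

```bash
python3 -c "
from rig import *
print(hand_in())"
```

```text
the job is handed in; nothing more can be done
None
```

The cover plate lies flat on the box, locked under both stud heads (it held against a 29 N lift test) and released; the knobbed cover, dish and clamp were left alone, and the job was handed in at about 22 s.

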